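Put the canister set back on its shelf riser in order of height

ROBOT

A 6-joint arm with a two-finger parallel gripper is mounted at the origin on the work surface. World frame = base frame: x ahead of the robot, y to its left, z up, the work surface at z = 0. Lengths are in m, angles in rad, forces in N, time in s.
With the tool pointing down it reaches from about 0.35 to 0.85 m from the base axis. Payload 8.1 kg.
Tool frame: the origin (TCP) lies at the very end of the fingers, on their centre line; the grasp point (between the pads) lies ctrl.grip_point_offset behind it (ctrl.grip_point_offset is the distance from the TCP to the grasp point, in m); z points along the fingers, y is the line along which they close (so a half turn about z gives the same grasp; the last joint's range is limited). The gripper opens to 85 mm and grips with 20 to 120 N. Pads are 22 mm wide; open, the fingers measure 114 mm over their backs; the gripper's body (76 mm by 85 mm) begins 54 mm behind the grasp point. The pads swing forward as they close: fully open they stand 13 mm farther back than shut.
Start: joints at [-1.236, 0.13, 1.488, -0, 1.523, -0.085], TCP at [0.245, -0.548, 0.231] pointing down, gripper open.
Joint ranges: [-2.96, 2.96], [-0.89, 2.26], [0.02, 2.5], [-1.34, 4.48], [0, 2.73], [-2.66, 2.66]. Speed limits (rad/s): [2.39, 2.39, 2.79, 3.14, 3.14, 3.14].

INTERFACE

Orientations are given as a unit quaternion [x, y, z, w].
In Python, from plant import ctrl, imaging, spotter gives the robot as it stands. The module is installed in compiled form; this text tells all that it offers.
- The arm moves only by the shell command python3 -m crank 'ROWS'. ROWS is JSON, a list of rows, each an object of numbers: "dx", "dy", "dz": the shift along the tool's x, y, z scaled (see below); "turn": the turn about the tool's z scaled (see below); "grip": the closure, from -1 (fully open) to 1 (shut). A call has 1 to 10 rows; each row is the pose to reach, as a shift and turn from the pose commanded when the call began, along the tool's axes at that moment; what a row does not reach only later rows make up. The controller multiplies each number of a shift by 0.3 m and each number of a turn by 30 degrees. A row lasts 1/12 s, in which the tool goes at most 41.7 mm and 7.16 degrees, less where a joint would pass 70% of its speed; a pose out of reach is approached as far as the arm can. A call with a number of a shift or a turn outside -1 to 1 is refused whole. A call with a gripper value outside its range is refused whole. The fingers move at their own pace and stop on an object; the grip force is fixed at half the most. Time passes only in rows, so rows that repeat a pose let the fingers close. It gives the time, the measured TCP pose, the force, the opening and the grip force at its end, in the units of the state.
- ctrl.state(): the state, without advancing time (a new reading comes with each control period).
- imaging.capture(name): name is "scene" or "top" or "wrist"; returns a dict with "img" (480x640x3 uint8, blue, green, red), "fx", "fy", "cx", "cy" (pixels), "R" (3x3) and "t" (3): a world point X has camera coordinates R X + t. Camera axes: x right, y down, z forward; pixel columns grow to the right and rows downward; lengths in m; the calibration is good to about 2 mm. The wrist camera is an equidistant fisheye: a pixel r from the principal point sees the ray r / f radians off the axis. A picture is of the moment at which its call begins. There is no depth.
- ctrl.sign_off(): hands the job in; it is judged then, once.
Trained networks look in the newest picture that a camera, given by its name, has taken for a name from the list of things; names that differ only in an ending like _2 or _b are one class to them, and where a whole thing is asked for, a point or a joint stands for the part that bears it (a point fixed in the world has none). Each returns a list of dicts, best first, with "score" (0 to 1); they miss things now and then, are a little off and sometimes report something else, mostly with a low value. They report only what shows in the picture. A call takes as long as a camera call. They do not tell look-alikes from the thing itself.
- spotter.search_frame(target, camera): "centre" ([column, row] in pixels, amid what is visible of it).
- spotter.trace(target, camera): "region" (480x640 bool, what is visible of it) and "centre" ([column, row] in pixels, amid what is visible of it).
- spotter.pinpoint(target, camera): "centre" ([column, row] in pixels: a listed point, or the origin of a listed thing).
The state is a dict: "time_s": time; "joint_positions": joint angles; "qd": joint speeds; "joint_efforts": joint torques, N m; "tcp_pos": TCP position; "ee_rot": TCP orientation; "contact_force": force on the tool from outside, world axes, zero at the start; "wrist_torque": the same for the moment, N m; "grip_width": finger opening in m; "grasp_force": force on a finger pad.
Only numpy, scipy, OpenCV 4.12 (cv2) and the standard library are available. Lean on these libraries where they do the work, as an engineer would, in place of code of your own. Each camera call takes 0.05 s, during which the arm holds its last target. There are 200 camera calls.

TASK

Put the four steel canisters back on the black shelf riser, one standing in each white tray, in order of height: the tallest at the end next to the big catering tin, stepping down to the shortest at the end next to the eggs. Keep them upright, set them down rather than dropping them, and leave the tin, the eggs, the milk carton and the jar where they are.

Things in the scene. Friction and masses are not known exactly. Their poses are not given: they have to be found in the camera images.
- canister_w: the third largest of four round closed steel canisters with flat lids (a graduated set): 58 mm diameter, 110 mm tall, straight-sided, under 0.6 kg; stands loose and upright on the table at the start. Origin: centre of its underside, z up along its axis.
- canister_x: the largest of four round closed steel canisters with flat lids (a graduated set): 66 mm diameter, 170 mm tall, straight-sided, under 0.6 kg; stands loose and upright on the table at the start. Origin: centre of its underside, z up along its axis.
- canister_y: the smallest of four round closed steel canisters with flat lids (a graduated set): 50 mm diameter, 80 mm tall, straight-sided, under 0.6 kg; stands loose and upright on the table at the start. Origin: centre of its underside, z up along its axis.
- canister_z: the second largest of four round closed steel canisters with flat lids (a graduated set): 62 mm diameter, 140 mm tall, straight-sided, under 0.6 kg; stands loose and upright on the table at the start. Origin: centre of its underside, z up along its axis.
- shelf: fixed low black steel shelf riser on the table, 460 mm long (its y axis), 130 mm deep (its x axis), flat top 40 mm above the table. Origin: centre of its underside. The four white trays stand on it in a row along its y axis, centres at y = -165, -55, +55 and +165 mm, x = 0. Off to the sides, to be left alone: a milk carton (70 x 70 x 207 mm) on the robot's left, a jam jar (72 mm diameter, 105 mm tall) on its right.
- traya: one of four alike fixed white square trays on the shelf riser, 94 mm square outside, 88 mm square inside, rim 10 mm high, wall and floor 3 mm thick, sides along the riser's axes. Origin: centre of its underside, 40 mm above the table, so the inner floor is 43 mm above the table. Which tray is where in the row changes.
- trayb: one of four alike fixed white square trays on the shelf riser, 94 mm square outside, 88 mm square inside, rim 10 mm high, wall and floor 3 mm thick, sides along the riser's axes. Origin: centre of its underside, 40 mm above the table, so the inner floor is 43 mm above the table. Which tray is where in the row changes.
- trayc: one of four alike fixed white square trays on the shelf riser, 94 mm square outside, 88 mm square inside, rim 10 mm high, wall and floor 3 mm thick, sides along the riser's axes. Origin: centre of its underside, 40 mm above the table, so the inner floor is 43 mm above the table. Which tray is where in the row changes.
- trayd: one of four alike fixed white square trays on the shelf riser, 94 mm square outside, 88 mm square inside, rim 10 mm high, wall and floor 3 mm thick, sides along the riser's axes. Origin: centre of its underside, 40 mm above the table, so the inner floor is 43 mm above the table. Which tray is where in the row changes.
- catering_tin: big round catering tin, paper wrapper with a red band, 153 mm diameter, 178 mm tall, 2.9 kg, standing on the table past one end of the riser (either end), 335 mm along the riser's y axis from its middle and 30 mm towards its +x. A tray of six eggs (152 x 104 mm, 69 mm tall) stands likewise past the other end. Neither is to be moved. Origin: centre of its underside.
There are look-alikes about, which are no part of the job. What is shaped like the canister_z but green is not meant.

How it is judged:
By the outcome, as a careful person would: the job done as asked, in the order asked, and still so for the second after the job is handed in, with the robot touching nothing.
It also fails if it takes over 106 s, if anything falls off the work surface, if the arm or the gripper's body presses on something with over 40 N, if the wrist force passes 120 N, or if a joint passes its speed limit or range.

## Working session

There is one attempt and no reset: what is moved stays moved. The work goes in short steps, Python scripts to look and compute and a shell command to move; the robot and the scene stay as the last step left them, time stands still between calls to the robot, and variables do not carry over. Pictures are saved under pics/ and viewed, at most 14 in all, crops included, and the job is handed in when it is done.

```bash
mkdir -p pics
cat > h.py <<'E'
import numpy as np, cv2
from plant import ctrl, imaging, spotter
def ray(c,px,z):
    "world point on pixel ray at height z (pinhole)"
    R=np.array(c["R"]);t=np.array(c["t"])
    d=R.T@np.array([(px[0]-c["cx"])/c["fx"],(px[1]-c["cy"])/c["fy"],1.]);o=-R.T@t
    return o+d*(z-o[2])/d[2]
def proj(c,X):
    p=np.array(c["R"])@np.array(X)+np.array(c["t"]);return c["cx"]+c["fx"]*p[0]/p[2],c["cy"]+c["fy"]*p[1]/p[2]
E
python3 - <<'E'
from h import *
print(ctrl.grip_point_offset, ctrl.state()["ee_rot"])
for n in("top","scene"):
    c=imaging.capture(n);cv2.imwrite(f"pics/{n}0.png",c["img"])
    R=np.array(c["R"]);print(n,-R.T@np.array(c["t"]),R[2],c["fx"])
    for k,h in dict(canister_x=0,canister_z=0,canister_w=0,canister_y=0,traya=.04,catering_tin=0,shelf=0).items():
        for r in spotter.pinpoint(k,n)[:5]:
            print(k,round(r["score"],2),np.round(r["centre"]),np.round(ray(c,r["centre"],h)[:2],3))
E
```

```text
0.0187 [ 9.78054568e-01  2.08346790e-01 -1.39468566e-04 -9.26051000e-04]
top [0.38251714 0.00575065 1.52858319] [ 0.11841279  0.02349498 -0.99268645] 613.9366931314117
canister_x 0.79 [364. 282.] [ 0.445 -0.065]
canister_x 0.74 [314. 282.] [0.448 0.059]
canister_x 0.61 [425. 303.] [ 0.39  -0.213]
canister_x 0.61 [193. 281.] [0.459 0.362]
canister_x 0.6 [242. 293.] [0.427 0.239]
canister_z 0.79 [364. 282.] [ 0.445 -0.065]
canister_z 0.74 [314. 282.] [0.448 0.059]
canister_z 0.61 [425. 303.] [ 0.39  -0.213]
canister_z 0.61 [193. 281.] [0.459 0.362]
canister_z 0.6 [242. 293.] [0.427 0.239]
canister_w 0.79 [364. 282.] [ 0.445 -0.065]
canister_w 0.74 [314. 282.] [0.448 0.059]
canister_w 0.61 [425. 303.] [ 0.39  -0.213]
canister_w 0.61 [193. 281.] [0.459 0.362]
canister_w 0.6 [242. 293.] [0.427 0.239]
canister_y 0.79 [364. 282.] [ 0.445 -0.065]
canister_y 0.74 [314. 282.] [0.448 0.059]
canister_y 0.61 [425. 303.] [ 0.39  -0.213]
canister_y 0.61 [193. 281.] [0.459 0.362]
canister_y 0.6 [242. 293.] [0.427 0.239]
traya 0.9 [408. 209.] [ 0.62  -0.177]
traya 0.2 [323. 199.] [0.65  0.031]
cateri
[... 345 characters left out ...]
r_x 0.56 [426. 277.] [0.43  0.241]
canister_z 0.82 [291. 177.] [ 0.4   -0.207]
canister_z 0.8 [359. 246.] [0.46  0.067]
canister_z 0.74 [462. 314.] [0.458 0.358]
canister_z 0.56 [426. 277.] [0.43  0.241]
canister_w 0.82 [291. 177.] [ 0.4   -0.207]
canister_w 0.8 [359. 246.] [0.46  0.067]
canister_w 0.74 [462. 314.] [0.458 0.358]
canister_w 0.56 [426. 277.] [0.43  0.241]
canister_y 0.82 [291. 177.] [ 0.4   -0.207]
canister_y 0.8 [359. 246.] [0.46  0.067]
canister_y 0.74 [462. 314.] [0.458 0.358]
canister_y 0.56 [426. 277.] [0.43  0.241]
traya 0.67 [238. 224.] [ 0.619 -0.178]
catering_tin 0.93 [371. 389.] [0.728 0.31 ]
shelf 0.64 [282. 275.] [ 0.641 -0.02 ]
shelf 0.18 [295. 281.] [0.633 0.016]
```

View pics/top0.png

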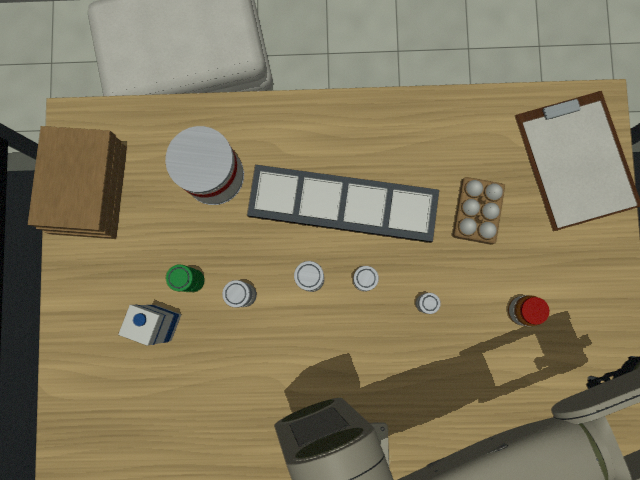

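View pics/scene0.png

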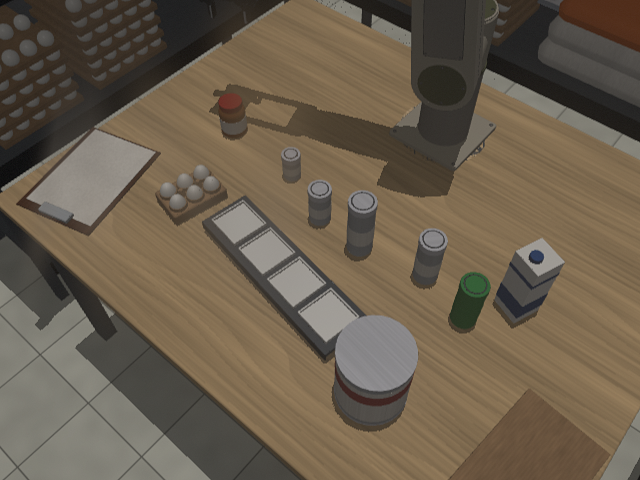

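The top view shows the lids at about (309,276), (237,293), (366,278) and (430,302), all steel, with a green look-alike at (180,278). The tin is at (202,160), on the robot's left, and the eggs are at (480,210). The scene view ranks the heights (362,200) > (432,238) > (319,188) > (290,155), so I take these as x, z, w and y. I'll measure them now and check with a crop.

Run:
```python
from h import *
c=imaging.capture("top");im=c["img"]
g=cv2.cvtColor(im,cv2.COLOR_BGR2GRAY)
S=4
G=cv2.resize(g,None,fx=S,fy=S,interpolation=cv2.INTER_CUBIC)
out=cv2.resize(im,None,fx=S,fy=S,interpolation=cv2.INTER_CUBIC)
for k,p,h,D in(("x",(309,276),.17,.066),("z",(237,293),.14,.062),("w",(366,278),.11,.058),("y",(430,302),.08,.050)):
    zc=1.5286-h; r=613.9*D/2/zc
    x0,y0=p[0]-24,p[1]-24
    sub=cv2.GaussianBlur(G[y0*S:(y0+48)*S,x0*S:(x0+48)*S],(5,5),0)
    ci=cv2.HoughCircles(sub,cv2.HOUGH_GRADIENT,1,200,param1=100,param2=8,minRadius=int(r*S*.9),maxRadius=int(r*S*1.1)+1)
    a=ci[0][0]; px=((a[0]+.5)/S+x0-.5,(a[1]+.5)/S+y0-.5)
    cv2.circle(out,(int(a[0]+x0*S),int(a[1]+y0*S)),int(a[2]),(0,0,255),1)
    print(k,np.round(px,1),"r",a[2]/S,"exp",round(r,2),np.round(ray(c,px,h)[:2],4))
print("green",ray(c,(180,278),.14))
m=((im.min(2)>150)*255).astype(np.uint8);m[:150]=0;m[250:]=0;m[:,:245]=0;m[:,445:]=0
cs,_=cv2.findContours(m,cv2.RETR_EXTERNAL,cv2.CHAIN_APPROX_NONE)
P=[]
for q in cs:
    if cv2.contourArea(q)>500:
        rr=cv2.minAreaRect(q);X=ray(c,rr[0],.045)[:2];P.append(X);print("tray",np.round(rr[0],1),np.round(rr[1],1),np.round(X,4))
P=np.array(sorted(P,key=lambda v:v[1]));print("gaps",np.linalg.norm(np.diff(P,axis=0),axis=1)); d=P[-1]-P[0];d/=np.linalg.norm(d);m0=P.mean(0)
print("yaw deg",np.degrees(np.arctan2(-d[0],d[1])),"mid",m0,"fit",[np.round(m0+d*s,4) for s in(-.165,-.055,.055,.165)])
cv2.imwrite("pics/lids.png",out[620:1300,640:1840][:, :][::1,::1] if 0 else cv2.resize(out[620:1300,560:1840],(800,425)))
```

```text
x [308.5 275.5] r 14.25 exp 14.91 [0.456  0.0649]
z [235.5 293.5] r 13.375 exp 13.71 [0.4212 0.2322]
w [365.8 277.8] r 12.125 exp 12.55 [ 0.4506 -0.0644]
y [429.2 302.5] r 10.4 exp 10.59 [ 0.3906 -0.212 ]
green [0.45944056 0.35860598 0.14      ]
tray [409.9 210.8] [38.5 38.1] [ 0.6139 -0.1803]
tray [365.  204.5] [38.  37.8] [ 0.6325 -0.0717]
tray [320.2 198.3] [38.  37.7] [0.651  0.0374]
tray [275.8 192. ] [37.9 37.5] [0.6699 0.1461]
gaps [0.11023532 0.11063494 0.11034521]
yaw deg -9.730886553098767 mid [ 0.64181917 -0.0171384 ] fit [array([ 0.6139, -0.1798]), array([ 0.6325, -0.0713]), array([0.6511, 0.0371]), array([0.6697, 0.1455])]
```

View pics/lids.png

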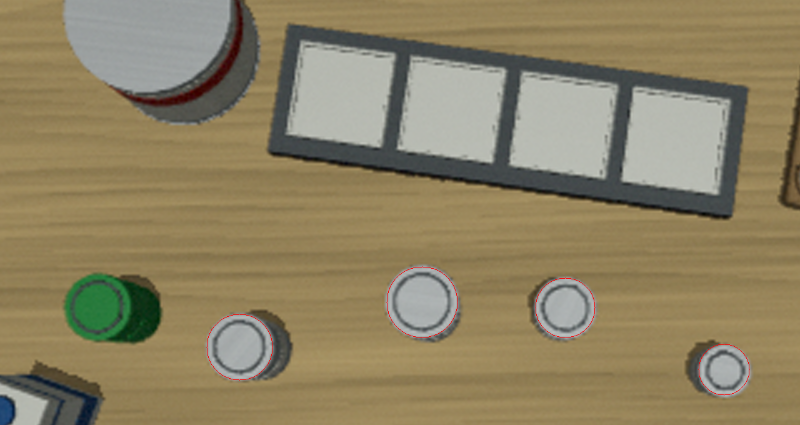

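The fitted radii agree with the stated sizes for all four lids. The green one is excluded. The crop shows the circles sitting on the steel lids, and tray spacing comes out at 110 mm as stated. Targets by tray y: x→+0.146, z→+0.037, w→−0.071, y→−0.180.

```bash
cat > go.py <<'E'
import sys
from h import *
from scipy.spatial.transform import Rotation as Ro
s=ctrl.state();p=np.array(s["tcp_pos"]);R=Ro.from_quat(s["ee_rot"]).as_matrix()
print("t",round(s["time_s"],2),"p",np.round(p,4),"phi",round(np.degrees(np.arctan2(R[1,0],R[0,0])),2),"w",round(s["grip_width"],4),"F",np.round(s["contact_force"],1))
f=lambda a:np.array(list(map(float,a.split(","))))
phi=90.
for a in sys.argv[1:]:
    v=f(a);d=R.T@(v[:3]-p)
    dphi=(np.degrees(np.arctan2(R[1,0],R[0,0]))-phi)/30
    print("shift",np.round(d/.3,3),"turn",round(dphi,3),"rows",round(np.linalg.norm(d)/.0417,1))
E
python3 go.py .36,-.21,.235 .456,.065,.235
```

```text
t 0.85 p [ 0.2446 -0.5479  0.2313] phi 24.05 w 0.0852 F [-0.2 -0.3 -0.7]
shift [ 0.81  -0.872 -0.012] turn -2.198 rows 8.6
shift [ 1.476 -1.578 -0.012] turn -2.198 rows 15.5
```

```bash
python3 -m crank '[{"dx":0.81,"dy":-0.87,"dz":-0.012,"turn":-1,"grip":-1},{"dx":0.81,"dy":-0.87,"dz":-0.012,"turn":-1,"grip":-1},{"dx":0.81,"dy":-0.87,"dz":-0.012,"turn":-1,"grip":-1},{"dx":0.81,"dy":-0.87,"dz":-0.012,"turn":-1,"grip":-1},{"dx":0.81,"dy":-0.87,"dz":-0.012,"turn":-1,"grip":-1},{"dx":0.81,"dy":-0.87,"dz":-0.012,"turn":-1,"grip":-1},{"dx":0.81,"dy":-0.87,"dz":-0.012,"turn":-1,"grip":-1},{"dx":0.81,"dy":-0.87,"dz":-0.012,"turn":-1,"grip":-1},{"dx":0.81,"dy":-0.87,"dz":-0.012,"turn":-1,"grip":-1},{"dx":0.81,"dy":-0.87,"dz":-0.012,"turn":-1,"grip":-1}]'; python3 go.py .456,.065,.235
```

```text
time_s: 1.68
tcp_pos: [0.3614, -0.2068, 0.2353]
ee_rot: [0.89, 0.456, 0.001, 0.0]
contact_force: [0.5, 0.2, 0.7]
grip_width: 0.0854
grasp_force: 0.0
t 1.68 p [ 0.3614 -0.2068  0.2353] phi 54.29 w 0.0854 F [0.5 0.2 0.7]
shift [ 0.92  -0.273  0.002] turn -1.19 rows 6.9
```

```bash
python3 -m crank '[{"dx":0.92,"dy":-0.27,"dz":0,"turn":-1,"grip":-1},{"dx":0.92,"dy":-0.27,"dz":0,"turn":-1,"grip":-1},{"dx":0.92,"dy":-0.27,"dz":0,"turn":-1,"grip":-1},{"dx":0.92,"dy":-0.27,"dz":0,"turn":-1,"grip":-1},{"dx":0.92,"dy":-0.27,"dz":0,"turn":-1,"grip":-1},{"dx":0.92,"dy":-0.27,"dz":0,"turn":-1,"grip":-1},{"dx":0.92,"dy":-0.27,"dz":0,"turn":-1,"grip":-1},{"dx":0.92,"dy":-0.27,"dz":0,"turn":-1,"grip":-1},{"dx":0.92,"dy":-0.27,"dz":0,"turn":-1,"grip":-1}]' | head -2; python3 go.py .456,.065,.123
python3 - <<'E'
from h import *
c=imaging.capture("wrist");im=c["img"]
# project the predicted lid (r=33mm) with the equidistant model
R=np.array(c["R"]);t=np.array(c["t"])
a=np.linspace(0,2*np.pi,60)
for x,y,h,r in((.456,.0649,.17,.033),):
    X=np.stack([x+r*np.cos(a),y+r*np.sin(a),0*a+h])
    p=R@X+t[:,None];th=np.arctan2(np.hypot(p[0],p[1]),p[2]);n=np.hypot(p[0],p[1])
    uv=np.stack([c["cx"]+c["fx"]*th*p[0]/n,c["cy"]+c["fy"]*th*p[1]/n],1)
    cv2.polylines(im,[np.round(uv).astype(np.int32)],True,(0,0,255),1)
cv2.imwrite("pics/w1.png",im)
E
```

```text
time_s: 2.43
tcp_pos: [0.4568, 0.0619, 0.2347]
t 2.43 p [0.4568 0.0619 0.2347] phi 84.28 w 0.0855 F [-0.4 -1.4 -1. ]
shift [ 0.01  -0.003  0.372] turn -0.191 rows 2.7
```

View pics/w1.png

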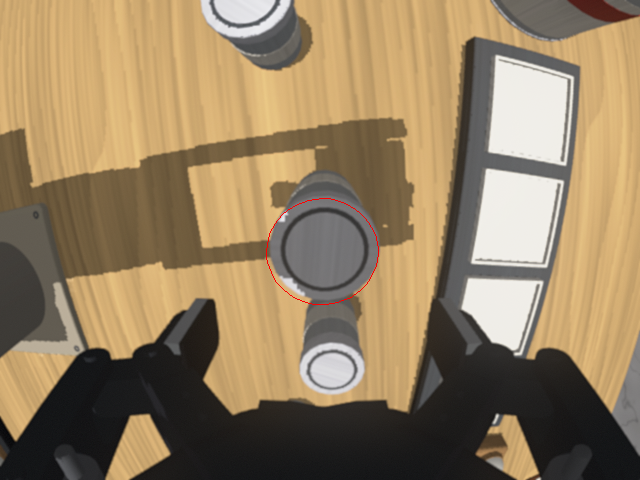

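The wrist view shows the predicted circle lying on the tallest canister's lid at (323,250), centred between the fingers. I'm descending and gripping.

```bash
python3 -m crank '[{"dx":0.01,"dy":-0.003,"dz":0,"turn":-0.19,"grip":-1},{"dx":0.01,"dy":-0.003,"dz":0.12,"turn":-0.19,"grip":-1},{"dx":0.01,"dy":-0.003,"dz":0.24,"turn":-0.19,"grip":-1},{"dx":0.01,"dy":-0.003,"dz":0.37,"turn":-0.19,"grip":-1},{"dx":0.01,"dy":-0.003,"dz":0.37,"turn":-0.19,"grip":-1},{"dx":0.01,"dy":-0.003,"dz":0.37,"turn":-0.19,"grip":1},{"dx":0.01,"dy":-0.003,"dz":0.37,"turn":-0.19,"grip":1},{"dx":0.01,"dy":-0.003,"dz":0.37,"turn":-0.19,"grip":1},{"dx":0.01,"dy":-0.003,"dz":0.37,"turn":-0.19,"grip":1},{"dx":0.01,"dy":-0.003,"dz":0.37,"turn":-0.19,"grip":1}]'; python3 go.py .456,.065,.203 .67,.1455,.203
```

```text
time_s: 3.32
tcp_pos: [0.4574, 0.0634, 0.126]
ee_rot: [0.709, 0.706, 0.001, 0.001]
contact_force: [-0.3, 0.3, 3.6]
grip_width: 0.0649
grasp_force: 67.3
t 3.32 p [0.4574 0.0634 0.126 ] phi 89.74 w 0.0649 F [-0.3  0.3  3.6]
shift [ 0.005 -0.004 -0.257] turn -0.009 rows 1.8
shift [ 0.277  0.708 -0.254] turn -0.009 rows 5.8
```

```bash
python3 -m crank '[{"dx":0,"dy":0,"dz":-0.1,"grip":1},{"dx":0,"dy":0,"dz":-0.2,"grip":1},{"dx":0,"dy":0,"dz":-0.28,"grip":1},{"dx":0.05,"dy":0.12,"dz":-0.28,"grip":1},{"dx":0.1,"dy":0.25,"dz":-0.28,"grip":1},{"dx":0.15,"dy":0.38,"dz":-0.28,"grip":1},{"dx":0.2,"dy":0.51,"dz":-0.28,"grip":1},{"dx":0.25,"dy":0.63,"dz":-0.28,"grip":1},{"dx":0.28,"dy":0.71,"dz":-0.28,"grip":1},{"dx":0.28,"dy":0.71,"dz":-0.28,"grip":1}]'; python3 go.py .67,.1455,.174 .67,.1455,.169
```

```text
t 3.32 p [0.4574 0.0634 0.126 ] phi 89.74 w 0.0649 F [-0.3  0.3  3.6]
shift [ 0.277  0.708 -0.158] turn -0.009 rows 5.6
shift [ 0.277  0.708 -0.141] turn -0.009 rows 5.6invalid input at $[0]: expected keys dx, dy, dz, turn, grip
```

```bash
python3 -m crank '[{"dx":0,"dy":0,"dz":-0.1,"turn":0,"grip":1},{"dx":0,"dy":0,"dz":-0.2,"turn":0,"grip":1},{"dx":0,"dy":0,"dz":-0.28,"turn":0,"grip":1},{"dx":0.05,"dy":0.12,"dz":-0.28,"turn":0,"grip":1},{"dx":0.1,"dy":0.25,"dz":-0.28,"turn":0,"grip":1},{"dx":0.15,"dy":0.38,"dz":-0.28,"turn":0,"grip":1},{"dx":0.2,"dy":0.51,"dz":-0.28,"turn":0,"grip":1},{"dx":0.25,"dy":0.63,"dz":-0.28,"turn":0,"grip":1},{"dx":0.28,"dy":0.71,"dz":-0.28,"turn":0,"grip":1},{"dx":0.28,"dy":0.71,"dz":-0.28,"turn":0,"grip":1}]'; python3 go.py .67,.1455,.174 .67,.1455,.169
```

```text
time_s: 4.15
tcp_pos: [0.6723, 0.1484, 0.2057]
ee_rot: [0.708, 0.706, -0.0, -0.0]
contact_force: [0.0, -1.2, -3.8]
grip_width: 0.0647
grasp_force: 69.6
t 4.15 p [0.6723 0.1484 0.2057] phi 89.82 w 0.0647 F [ 0.  -1.2 -3.8]
shift [-0.01  -0.007  0.106] turn -0.006 rows 0.8
shift [-0.01  -0.007  0.122] turn -0.006 rows 0.9
```

```bash
python3 -m crank '[{"dx":-0.01,"dy":-0.007,"dz":0.03,"turn":0,"grip":1},{"dx":-0.01,"dy":-0.007,"dz":0.06,"turn":0,"grip":1},{"dx":-0.01,"dy":-0.007,"dz":0.085,"turn":0,"grip":1},{"dx":-0.01,"dy":-0.007,"dz":0.1,"turn":0,"grip":1},{"dx":-0.01,"dy":-0.007,"dz":0.11,"turn":0,"grip":1},{"dx":-0.01,"dy":-0.007,"dz":0.116,"turn":0,"grip":1},{"dx":-0.01,"dy":-0.007,"dz":0.12,"turn":0,"grip":1},{"dx":-0.01,"dy":-0.007,"dz":0.12,"turn":0,"grip":1}]'; python3 go.py .67,.1455,.169
```

```text
time_s: 4.82
tcp_pos: [0.6672, 0.1436, 0.1722]
ee_rot: [0.709, 0.706, 0.0, 0.0]
contact_force: [0.1, 0.9, -2.8]
grip_width: 0.0649
grasp_force: 69.7
t 4.82 p [0.6672 0.1436 0.1722] phi 89.75 w 0.0649 F [ 0.1  0.9 -2.8]
shift [0.006 0.009 0.011] turn -0.008 rows 0.1
```

```bash
python3 -m crank '[{"dx":0.004,"dy":0.004,"dz":0.004,"turn":0,"grip":1},{"dx":0.004,"dy":0.004,"dz":0.008,"turn":0,"grip":1},{"dx":0.004,"dy":0.004,"dz":0.008,"turn":0,"grip":1},{"dx":0.004,"dy":0.004,"dz":0.008,"turn":0,"grip":1}]'; python3 go.py
```

```text
time_s: 5.15
tcp_pos: [0.6684, 0.1449, 0.1695]
ee_rot: [0.709, 0.706, -0.0, 0.0]
contact_force: [0.2, -0.4, -2.9]
grip_width: 0.0649
grasp_force: 69.7
t 5.15 p [0.6684 0.1449 0.1695] phi 89.76 w 0.0649 F [ 0.2 -0.4 -2.9]
```

```bash
python3 -m crank '[{"dx":0,"dy":0,"dz":0.004,"turn":0,"grip":1},{"dx":0,"dy":0,"dz":0.004,"turn":0,"grip":1},{"dx":0,"dy":0,"dz":0.004,"turn":0,"grip":1}]'; python3 go.py
```

```text
time_s: 5.4
tcp_pos: [0.6686, 0.1449, 0.169]
ee_rot: [0.709, 0.706, 0.0, 0.0]
contact_force: [-0.0, -0.8, 2.1]
grip_width: 0.0647
grasp_force: 69.8
t 5.4 p [0.6686 0.1449 0.169 ] phi 89.75 w 0.0647 F [-0.  -0.8  2.1]
```

Contact is made (2.1 N up). Opening and lifting.

```bash
python3 -m crank '[{"dx":0,"dy":0,"dz":0,"turn":0,"grip":-1},{"dx":0,"dy":0,"dz":0,"turn":0,"grip":-1},{"dx":0,"dy":0,"dz":0,"turn":0,"grip":-1},{"dx":0,"dy":0,"dz":0,"turn":0,"grip":-1},{"dx":0,"dy":0,"dz":-0.1,"turn":0,"grip":-1},{"dx":0,"dy":0,"dz":-0.22,"turn":0,"grip":-1},{"dx":0,"dy":0,"dz":-0.27,"turn":0,"grip":-1},{"dx":0,"dy":0,"dz":-0.27,"turn":0,"grip":-1}]'; python3 go.py .4212,.2322,.235 .4212,.2322,.093
```

```text
time_s: 6.07
tcp_pos: [0.6709, 0.1452, 0.256]
ee_rot: [0.709, 0.706, 0.004, 0.003]
contact_force: [1.1, 0.9, 0.3]
grip_width: 0.0856
grasp_force: 0.0
t 6.07 p [0.6709 0.1452 0.256 ] phi 89.76 w 0.0856 F [1.1 0.9 0.3]
shift [ 0.286 -0.834  0.063] turn -0.008 rows 6.4
shift [ 0.286 -0.839  0.536] turn -0.008 rows 7.5
```

```bash
python3 -m crank '[{"dx":0.286,"dy":-0.835,"dz":0.04,"turn":0,"grip":-1},{"dx":0.286,"dy":-0.835,"dz":0.04,"turn":0,"grip":-1},{"dx":0.286,"dy":-0.835,"dz":0.04,"turn":0,"grip":-1},{"dx":0.286,"dy":-0.835,"dz":0.04,"turn":0,"grip":-1},{"dx":0.286,"dy":-0.835,"dz":0.04,"turn":0,"grip":-1},{"dx":0.286,"dy":-0.835,"dz":0.04,"turn":0,"grip":-1},{"dx":0.286,"dy":-0.835,"dz":0.04,"turn":0,"grip":-1},{"dx":0.286,"dy":-0.835,"dz":0.04,"turn":0,"grip":-1},{"dx":0.286,"dy":-0.835,"dz":0.15,"turn":0,"grip":-1},{"dx":0.286,"dy":-0.835,"dz":0.15,"turn":0,"grip":-1}]'; python3 go.py .4212,.2322,.093;  python3 - <<'E'
from h import *
c=imaging.capture("wrist");im=c["img"]
R=np.array(c["R"]);t=np.array(c["t"])
a=np.linspace(0,2*np.pi,60)
for x,y,h,r in((.4212,.2322,.14,.031),(.6697,.1455,.213,.033)):
    X=np.stack([x+r*np.cos(a),y+r*np.sin(a),0*a+h])
    p=R@X+t[:,None];th=np.arctan2(np.hypot(p[0],p[1]),p[2]);n=np.hypot(p[0],p[1])
    uv=np.stack([c["cx"]+c["fx"]*th*p[0]/n,c["cy"]+c["fy"]*th*p[1]/n],1)
    cv2.polylines(im,[np.round(uv).astype(np.int32)],True,(0,0,255),1)
cv2.imwrite("pics/w2.png",im)
E
```

```text
time_s: 6.9
tcp_pos: [0.4162, 0.2307, 0.1993]
ee_rot: [0.708, 0.706, -0.003, -0.001]
contact_force: [-1.0, -0.1, -1.8]
grip_width: 0.0855
grasp_force: 0.0
t 6.9 p [0.4162 0.2307 0.1993] phi 89.78 w 0.0855 F [-1.  -0.1 -1.8]
shift [0.006 0.019 0.354] turn -0.007 rows 2.6
```

View pics/w2.png

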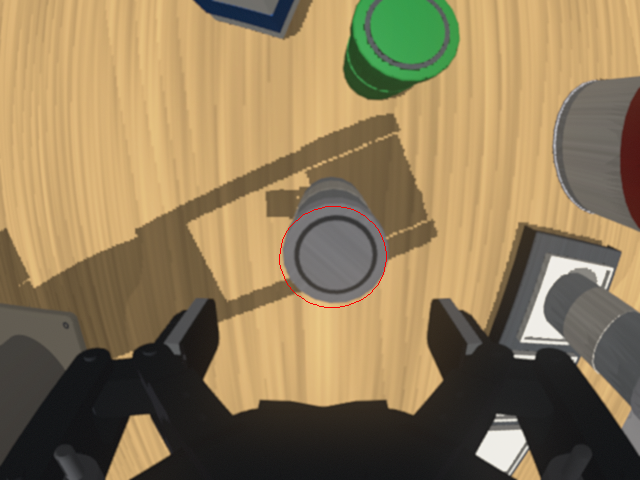

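The wrist view shows the steel canister_z lid at (335,254) on its predicted circle, green off at (405,35), and canister_x standing in its tray at (590,310). Gripping.

```bash
python3 -m crank '[{"dx":0.006,"dy":0.015,"dz":0,"turn":0,"grip":-1},{"dx":0.006,"dy":0.015,"dz":0.12,"turn":0,"grip":-1},{"dx":0.006,"dy":0.015,"dz":0.24,"turn":0,"grip":-1},{"dx":0.006,"dy":0.015,"dz":0.35,"turn":0,"grip":-1},{"dx":0.006,"dy":0.015,"dz":0.35,"turn":0,"grip":-1},{"dx":0.006,"dy":0.015,"dz":0.35,"turn":0,"grip":1},{"dx":0.006,"dy":0.015,"dz":0.35,"turn":0,"grip":1},{"dx":0.006,"dy":0.015,"dz":0.35,"turn":0,"grip":1},{"dx":0.006,"dy":0.015,"dz":0.35,"turn":0,"grip":1},{"dx":0.006,"dy":0.015,"dz":0.35,"turn":0,"grip":1}]'; python3 go.py .4212,.2322,.175 .42,.037,.175 .651,.037,.175
```

```text
time_s: 7.78
tcp_pos: [0.425, 0.2344, 0.1024]
ee_rot: [0.709, 0.706, 0.002, 0.001]
contact_force: [-1.2, -0.7, 7.4]
grip_width: 0.061
grasp_force: 65.8
t 7.78 p [0.425  0.2344 0.1024] phi 89.76 w 0.061 F [-1.2 -0.7  7.4]
shift [-0.007 -0.011 -0.242] turn -0.008 rows 1.7
shift [-0.658 -0.013 -0.243] turn -0.008 rows 5.0
shift [-0.654  0.757 -0.24 ] turn -0.008 rows 7.4
```

```bash
python3 -m crank '[{"dx":0,"dy":0,"dz":-0.1,"turn":0,"grip":1},{"dx":0,"dy":0,"dz":-0.2,"turn":0,"grip":1},{"dx":-0.06,"dy":0,"dz":-0.27,"turn":0,"grip":1},{"dx":-0.18,"dy":0,"dz":-0.27,"turn":0,"grip":1},{"dx":-0.3,"dy":0.02,"dz":-0.27,"turn":0,"grip":1},{"dx":-0.42,"dy":0.06,"dz":-0.27,"turn":0,"grip":1},{"dx":-0.53,"dy":0.12,"dz":-0.27,"turn":0,"grip":1},{"dx":-0.6,"dy":0.22,"dz":-0.27,"turn":0,"grip":1},{"dx":-0.65,"dy":0.33,"dz":-0.27,"turn":0,"grip":1},{"dx":-0.65,"dy":0.45,"dz":-0.27,"turn":0,"grip":1}]'; python3 go.py .651,.037,.175 .651,.037,.146
```

```text
time_s: 8.62
tcp_pos: [0.5586, 0.0344, 0.1818]
ee_rot: [0.71, 0.704, 0.0, 0.001]
contact_force: [0.3, -0.0, -1.3]
grip_width: 0.0605
grasp_force: 66.3
t 8.62 p [0.5586 0.0344 0.1818] phi 89.57 w 0.0605 F [ 0.3 -0.  -1.3]
shift [0.011 0.308 0.023] turn -0.014 rows 2.2
shift [0.011 0.308 0.12 ] turn -0.014 rows 2.4
```

```bash
python3 -m crank '[{"dx":0.01,"dy":0.1,"dz":0,"turn":0,"grip":1},{"dx":0.01,"dy":0.22,"dz":0,"turn":0,"grip":1},{"dx":0.01,"dy":0.305,"dz":0,"turn":0,"grip":1},{"dx":0.01,"dy":0.305,"dz":0.03,"turn":0,"grip":1},{"dx":0.01,"dy":0.305,"dz":0.06,"turn":0,"grip":1},{"dx":0.01,"dy":0.305,"dz":0.08,"turn":0,"grip":1},{"dx":0.01,"dy":0.305,"dz":0.095,"turn":0,"grip":1},{"dx":0.01,"dy":0.305,"dz":0.105,"turn":0,"grip":1},{"dx":0.01,"dy":0.305,"dz":0.105,"turn":0,"grip":1}]'; python3 go.py .651,.037,.146
```

```text
time_s: 9.37
tcp_pos: [0.6474, 0.0406, 0.1482]
ee_rot: [0.709, 0.706, -0.0, -0.0]
contact_force: [0.3, 0.0, -2.3]
grip_width: 0.0607
grasp_force: 66.9
t 9.37 p [0.6474 0.0406 0.1482] phi 89.76 w 0.0607 F [ 0.3  0.  -2.3]
shift [-0.012  0.012  0.007] turn -0.008 rows 0.1
```

```bash
python3 -m crank '[{"dx":-0.01,"dy":0.01,"dz":0.003,"turn":0,"grip":1},{"dx":-0.01,"dy":0.01,"dz":0.006,"turn":0,"grip":1},{"dx":-0.01,"dy":0.01,"dz":0.006,"turn":0,"grip":1},{"dx":-0.01,"dy":0.01,"dz":0.006,"turn":0,"grip":1}]'; python3 go.py
```

```text
time_s: 9.7
tcp_pos: [0.6516, 0.0374, 0.1474]
ee_rot: [0.709, 0.706, 0.0, 0.0]
contact_force: [0.4, -1.3, -1.9]
grip_width: 0.0608
grasp_force: 66.9
t 9.7 p [0.6516 0.0374 0.1474] phi 89.74 w 0.0608 F [ 0.4 -1.3 -1.9]
```

```bash
python3 -m crank '[{"dx":0,"dy":0,"dz":0.004,"turn":0,"grip":1},{"dx":0,"dy":0,"dz":0.004,"turn":0,"grip":1},{"dx":0,"dy":0,"dz":0.004,"turn":0,"grip":1}]'; python3 go.py
```

```text
time_s: 9.95
tcp_pos: [0.6514, 0.0375, 0.1457]
ee_rot: [0.709, 0.706, -0.0, -0.0]
contact_force: [-0.4, 0.2, -2.7]
grip_width: 0.0608
grasp_force: 66.9
t 9.95 p [0.6514 0.0375 0.1457] phi 89.75 w 0.0608 F [-0.4  0.2 -2.7]
```

```bash
python3 -m crank '[{"dx":0,"dy":0,"dz":0.004,"turn":0,"grip":1},{"dx":0,"dy":0,"dz":0.004,"turn":0,"grip":1},{"dx":0,"dy":0,"dz":0.004,"turn":0,"grip":1}]'
```

```text
time_s: 10.2
tcp_pos: [0.6516, 0.0375, 0.1456]
ee_rot: [0.709, 0.706, 0.0, 0.0]
contact_force: [-4.1, -0.2, 4.5]
grip_width: 0.0602
grasp_force: 67.7
```

```bash
python3 -m crank '[{"dx":0,"dy":0,"dz":0.004,"turn":0,"grip":1},{"dx":0,"dy":0,"dz":0.004,"turn":0,"grip":1},{"dx":0,"dy":0,"dz":0.004,"turn":0,"grip":1}]'
```

```text
time_s: 10.45
tcp_pos: [0.6516, 0.0375, 0.1456]
ee_rot: [0.709, 0.706, 0.0, 0.0]
contact_force: [-7.1, -0.1, 11.9]
grip_width: 0.0606
grasp_force: 68.5
```

```bash
python3 -m crank '[{"dx":0,"dy":0,"dz":-0.006,"turn":0,"grip":-1},{"dx":0,"dy":0,"dz":-0.006,"turn":0,"grip":-1},{"dx":0,"dy":0,"dz":-0.006,"turn":0,"grip":-1},{"dx":0,"dy":0,"dz":-0.006,"turn":0,"grip":-1},{"dx":0,"dy":0,"dz":-0.1,"turn":0,"grip":-1},{"dx":0,"dy":0,"dz":-0.2,"turn":0,"grip":-1},{"dx":0,"dy":0,"dz":-0.26,"turn":0,"grip":-1},{"dx":0,"dy":0,"dz":-0.26,"turn":0,"grip":-1}]'; python3 go.py .4506,-.0644,.17
```

```text
time_s: 11.12
tcp_pos: [0.6541, 0.0375, 0.2273]
ee_rot: [0.709, 0.706, 0.003, 0.003]
contact_force: [1.0, 0.1, 1.0]
grip_width: 0.0856
grasp_force: 0.0
t 11.12 p [0.6541 0.0375 0.2273] phi 89.75 w 0.0856 F [1.  0.1 1. ]
shift [-0.342 -0.678  0.185] turn -0.008 rows 5.6
```

```bash
python3 -m crank '[{"dx":-0.342,"dy":-0.675,"dz":0.03,"turn":0,"grip":-1},{"dx":-0.342,"dy":-0.675,"dz":0.03,"turn":0,"grip":-1},{"dx":-0.342,"dy":-0.675,"dz":0.03,"turn":0,"grip":-1},{"dx":-0.342,"dy":-0.675,"dz":0.03,"turn":0,"grip":-1},{"dx":-0.342,"dy":-0.675,"dz":0.03,"turn":0,"grip":-1},{"dx":-0.342,"dy":-0.675,"dz":0.03,"turn":0,"grip":-1},{"dx":-0.342,"dy":-0.675,"dz":0.19,"turn":0,"grip":-1},{"dx":-0.342,"dy":-0.675,"dz":0.19,"turn":0,"grip":-1},{"dx":-0.342,"dy":-0.675,"dz":0.19,"turn":0,"grip":-1}]'; python3 go.py .4506,-.0644,.065;  python3 - <<'E'
from h import *
c=imaging.capture("wrist");im=c["img"]
R=np.array(c["R"]);t=np.array(c["t"])
a=np.linspace(0,2*np.pi,60)
for x,y,h,r in((.4506,-.0644,.11,.029),(.651,.037,.183,.031),(.6697,.1455,.213,.033)):
    X=np.stack([x+r*np.cos(a),y+r*np.sin(a),0*a+h])
    p=R@X+t[:,None];th=np.arctan2(np.hypot(p[0],p[1]),p[2]);n=np.hypot(p[0],p[1])
    uv=np.stack([c["cx"]+c["fx"]*th*p[0]/n,c["cy"]+c["fy"]*th*p[1]/n],1)
    cv2.polylines(im,[np.round(uv).astype(np.int32)],True,(0,0,255),1)
cv2.imwrite("pics/w3.png",im)
E
```

```text
time_s: 11.87
tcp_pos: [0.446, -0.0637, 0.1612]
ee_rot: [0.709, 0.705, -0.002, -0.003]
contact_force: [-0.2, 0.5, 0.3]
grip_width: 0.0853
grasp_force: 0.0
t 11.87 p [ 0.446  -0.0637  0.1612] phi 89.72 w 0.0853 F [-0.2  0.5  0.3]
shift [-0.003  0.017  0.321] turn -0.009 rows 2.3
```

View pics/w3.png

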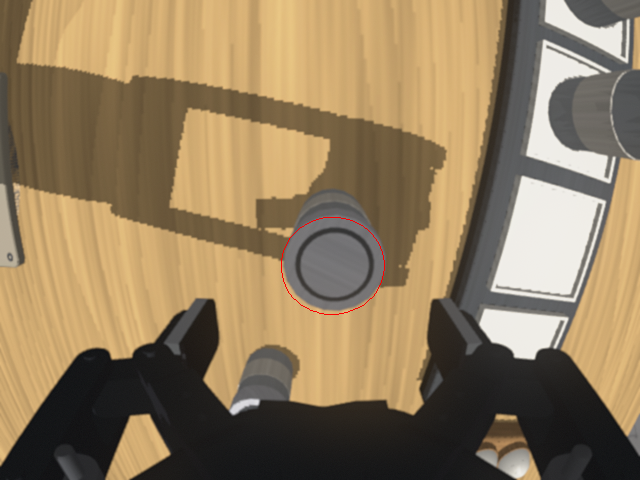

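The wrist view shows the canister_w lid at (335,263), matching its circle. Canister_z and canister_x stand in the trays at the upper right.

```bash
python3 -m crank '[{"dx":-0.003,"dy":0.008,"dz":0,"turn":0,"grip":-1},{"dx":-0.003,"dy":0.008,"dz":0.12,"turn":0,"grip":-1},{"dx":-0.003,"dy":0.008,"dz":0.24,"turn":0,"grip":-1},{"dx":-0.003,"dy":0.008,"dz":0.33,"turn":0,"grip":-1},{"dx":-0.003,"dy":0.008,"dz":0.33,"turn":0,"grip":-1},{"dx":-0.003,"dy":0.008,"dz":0.33,"turn":0,"grip":1},{"dx":-0.003,"dy":0.008,"dz":0.33,"turn":0,"grip":1},{"dx":-0.003,"dy":0.008,"dz":0.33,"turn":0,"grip":1},{"dx":-0.003,"dy":0.008,"dz":0.33,"turn":0,"grip":1},{"dx":-0.003,"dy":0.008,"dz":0.33,"turn":0,"grip":1}]'; python3 go.py .6325,-.0713,.145
```

```text
time_s: 12.75
tcp_pos: [0.4532, -0.0656, 0.0685]
ee_rot: [0.709, 0.706, 0.001, 0.002]
contact_force: [-2.4, 0.5, 7.8]
grip_width: 0.0572
grasp_force: 63.8
t 12.75 p [ 0.4532 -0.0656  0.0685] phi 89.76 w 0.0572 F [-2.4  0.5  7.8]
shift [-0.017  0.599 -0.252] turn -0.008 rows 4.7
```

```bash
python3 -m crank '[{"dx":0,"dy":0,"dz":-0.1,"turn":0,"grip":1},{"dx":0,"dy":0,"dz":-0.2,"turn":0,"grip":1},{"dx":0,"dy":0.03,"dz":-0.26,"turn":0,"grip":1},{"dx":-0.005,"dy":0.14,"dz":-0.26,"turn":0,"grip":1},{"dx":-0.01,"dy":0.26,"dz":-0.26,"turn":0,"grip":1},{"dx":-0.014,"dy":0.38,"dz":-0.26,"turn":0,"grip":1},{"dx":-0.017,"dy":0.5,"dz":-0.26,"turn":0,"grip":1},{"dx":-0.017,"dy":0.595,"dz":-0.26,"turn":0,"grip":1},{"dx":-0.017,"dy":0.595,"dz":-0.26,"turn":0,"grip":1},{"dx":-0.017,"dy":0.595,"dz":-0.24,"turn":0,"grip":1}]'; python3 go.py .6325,-.0713,.1115
```

```text
time_s: 13.58
tcp_pos: [0.6315, -0.0712, 0.1389]
ee_rot: [0.708, 0.706, 0.001, 0.001]
contact_force: [-0.3, -0.3, -1.6]
grip_width: 0.0569
grasp_force: 65.9
t 13.58 p [ 0.6315 -0.0712  0.1389] phi 89.78 w 0.0569 F [-0.3 -0.3 -1.6]
shift [-0.     0.003  0.091] turn -0.007 rows 0.7
```

```bash
python3 -m crank '[{"dx":0,"dy":0.003,"dz":0.025,"turn":0,"grip":1},{"dx":0,"dy":0.003,"dz":0.05,"turn":0,"grip":1},{"dx":0,"dy":0.003,"dz":0.065,"turn":0,"grip":1},{"dx":0,"dy":0.003,"dz":0.075,"turn":0,"grip":1},{"dx":0,"dy":0.003,"dz":0.08,"turn":0,"grip":1},{"dx":0,"dy":0.003,"dz":0.084,"turn":0,"grip":1},{"dx":0,"dy":0.003,"dz":0.084,"turn":0,"grip":1},{"dx":0,"dy":0.003,"dz":0.084,"turn":0,"grip":1}]'
```

```text
time_s: 14.25
tcp_pos: [0.6304, -0.0711, 0.1126]
ee_rot: [0.709, 0.706, 0.0, 0.0]
contact_force: [0.5, -0.9, -1.9]
grip_width: 0.0568
grasp_force: 65.9
```

```bash
python3 -m crank '[{"dx":0,"dy":0,"dz":0.004,"turn":0,"grip":1},{"dx":0,"dy":0,"dz":0.004,"turn":0,"grip":1},{"dx":0,"dy":0,"dz":0.004,"turn":0,"grip":1}]'
```

```text
time_s: 14.5
tcp_pos: [0.6307, -0.0711, 0.1117]
ee_rot: [0.709, 0.706, 0.0, 0.0]
contact_force: [-0.6, -0.1, 1.4]
grip_width: 0.0567
grasp_force: 66.2
```

```bash
python3 -m crank '[{"dx":0,"dy":0,"dz":0,"turn":0,"grip":-1},{"dx":0,"dy":0,"dz":0,"turn":0,"grip":-1},{"dx":0,"dy":0,"dz":0,"turn":0,"grip":-1},{"dx":0,"dy":0,"dz":0,"turn":0,"grip":-1},{"dx":0,"dy":0,"dz":-0.1,"turn":0,"grip":-1},{"dx":0,"dy":0,"dz":-0.2,"turn":0,"grip":-1},{"dx":0,"dy":0,"dz":-0.26,"turn":0,"grip":-1},{"dx":0,"dy":0,"dz":-0.26,"turn":0,"grip":-1}]'; python3 go.py .3906,-.212,.14
```

```text
time_s: 15.17
tcp_pos: [0.6332, -0.0715, 0.1952]
ee_rot: [0.709, 0.706, 0.002, 0.004]
contact_force: [0.7, 0.4, 1.3]
grip_width: 0.0856
grasp_force: 0.0
t 15.17 p [ 0.6332 -0.0715  0.1952] phi 89.75 w 0.0856 F [0.7 0.4 1.3]
shift [-0.471 -0.808  0.178] turn -0.008 rows 6.9
```

```bash
python3 -m crank '[{"dx":-0.47,"dy":-0.8,"dz":0.03,"turn":0,"grip":-1},{"dx":-0.47,"dy":-0.8,"dz":0.03,"turn":0,"grip":-1},{"dx":-0.47,"dy":-0.8,"dz":0.03,"turn":0,"grip":-1},{"dx":-0.47,"dy":-0.8,"dz":0.03,"turn":0,"grip":-1},{"dx":-0.47,"dy":-0.8,"dz":0.03,"turn":0,"grip":-1},{"dx":-0.47,"dy":-0.8,"dz":0.03,"turn":0,"grip":-1},{"dx":-0.47,"dy":-0.8,"dz":0.03,"turn":0,"grip":-1},{"dx":-0.47,"dy":-0.8,"dz":0.17,"turn":0,"grip":-1},{"dx":-0.47,"dy":-0.8,"dz":0.17,"turn":0,"grip":-1},{"dx":-0.47,"dy":-0.8,"dz":0.17,"turn":0,"grip":-1}]'; python3 go.py .391,-.212,.036;  python3 - <<'E'
from h import *
c=imaging.capture("wrist");im=c["img"]
R=np.array(c["R"]);t=np.array(c["t"])
a=np.linspace(0,2*np.pi,60)
for x,y,h,r in((.3906,-.212,.08,.025),(.6325,-.0713,.153,.029)):
    X=np.stack([x+r*np.cos(a),y+r*np.sin(a),0*a+h])
    p=R@X+t[:,None];th=np.arctan2(np.hypot(p[0],p[1]),p[2]);n=np.hypot(p[0],p[1])
    uv=np.stack([c["cx"]+c["fx"]*th*p[0]/n,c["cy"]+c["fy"]*th*p[1]/n],1)
    cv2.polylines(im,[np.round(uv).astype(np.int32)],True,(0,0,255),1)
cv2.imwrite("pics/w4.png",im)
E
```

```text
time_s: 16.0
tcp_pos: [0.3878, -0.21, 0.1362]
ee_rot: [0.709, 0.705, -0.0, -0.002]
contact_force: [-0.5, 0.1, -0.2]
grip_width: 0.0852
grasp_force: 0.0
t 16.0 p [ 0.3878 -0.21    0.1362] phi 89.69 w 0.0852 F [-0.5  0.1 -0.2]
shift [-0.008  0.012  0.334] turn -0.01 rows 2.4
```

View pics/w4.png

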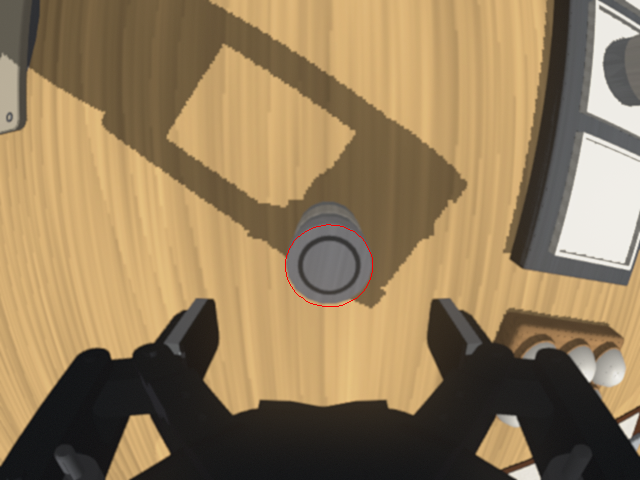

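The wrist view shows the canister_y lid at (330,265) on its circle. The last empty tray is at (600,205) and the eggs are at (560,355).

```bash
python3 -m crank '[{"dx":-0.005,"dy":0.003,"dz":0,"turn":0,"grip":-1},{"dx":-0.005,"dy":0.003,"dz":0.12,"turn":0,"grip":-1},{"dx":-0.005,"dy":0.003,"dz":0.24,"turn":0,"grip":-1},{"dx":-0.005,"dy":0.003,"dz":0.34,"turn":0,"grip":-1},{"dx":-0.005,"dy":0.003,"dz":0.34,"turn":0,"grip":-1},{"dx":-0.005,"dy":0.003,"dz":0.34,"turn":0,"grip":1},{"dx":-0.005,"dy":0.003,"dz":0.34,"turn":0,"grip":1},{"dx":-0.005,"dy":0.003,"dz":0.34,"turn":0,"grip":1},{"dx":-0.005,"dy":0.003,"dz":0.34,"turn":0,"grip":1},{"dx":-0.005,"dy":0.003,"dz":0.34,"turn":0,"grip":1}]'; python3 go.py .6139,-.1798,.12
```

```text
time_s: 16.88
tcp_pos: [0.3929, -0.214, 0.0393]
ee_rot: [0.709, 0.706, 0.001, 0.003]
contact_force: [-0.9, 0.6, 5.3]
grip_width: 0.0489
grasp_force: 61.5
t 16.88 p [ 0.3929 -0.214   0.0393] phi 89.76 w 0.0489 F [-0.9  0.6  5.3]
shift [ 0.116  0.737 -0.266] turn -0.008 rows 5.7
```

```bash
python3 -m crank '[{"dx":0,"dy":0,"dz":-0.1,"turn":0,"grip":1},{"dx":0,"dy":0,"dz":-0.2,"turn":0,"grip":1},{"dx":0.02,"dy":0.1,"dz":-0.27,"turn":0,"grip":1},{"dx":0.04,"dy":0.22,"dz":-0.27,"turn":0,"grip":1},{"dx":0.06,"dy":0.35,"dz":-0.27,"turn":0,"grip":1},{"dx":0.08,"dy":0.48,"dz":-0.27,"turn":0,"grip":1},{"dx":0.1,"dy":0.6,"dz":-0.27,"turn":0,"grip":1},{"dx":0.116,"dy":0.735,"dz":-0.27,"turn":0,"grip":1},{"dx":0.116,"dy":0.735,"dz":-0.27,"turn":0,"grip":1},{"dx":0.116,"dy":0.735,"dz":-0.24,"turn":0,"grip":1}]'; python3 go.py .6139,-.1798,.0823
```

```text
time_s: 17.72
tcp_pos: [0.6146, -0.1786, 0.1102]
ee_rot: [0.708, 0.706, 0.001, 0.002]
contact_force: [-0.5, 0.4, 0.4]
grip_width: 0.0488
grasp_force: 63.1
t 17.72 p [ 0.6146 -0.1786  0.1102] phi 89.86 w 0.0488 F [-0.5  0.4  0.4]
shift [-0.004 -0.003  0.093] turn -0.005 rows 0.7
```

```bash
python3 -m crank '[{"dx":-0.004,"dy":0,"dz":0.025,"turn":0,"grip":1},{"dx":-0.004,"dy":0,"dz":0.05,"turn":0,"grip":1},{"dx":-0.004,"dy":0,"dz":0.065,"turn":0,"grip":1},{"dx":-0.004,"dy":0,"dz":0.075,"turn":0,"grip":1},{"dx":-0.004,"dy":0,"dz":0.08,"turn":0,"grip":1},{"dx":-0.004,"dy":0,"dz":0.084,"turn":0,"grip":1},{"dx":-0.004,"dy":0,"dz":0.084,"turn":0,"grip":1},{"dx":-0.004,"dy":0,"dz":0.084,"turn":0,"grip":1}]'
```

```text
time_s: 18.38
tcp_pos: [0.6113, -0.18, 0.0833]
ee_rot: [0.709, 0.706, 0.0, 0.0]
contact_force: [-0.8, 1.0, -0.8]
grip_width: 0.0489
grasp_force: 63.1
```

```bash
python3 -m crank '[{"dx":0,"dy":0,"dz":0.004,"turn":0,"grip":1},{"dx":0,"dy":0,"dz":0.004,"turn":0,"grip":1},{"dx":0,"dy":0,"dz":0.004,"turn":0,"grip":1}]'
```

```text
time_s: 18.63
tcp_pos: [0.6117, -0.18, 0.0824]
ee_rot: [0.709, 0.706, 0.0, 0.0]
contact_force: [-0.0, 1.0, 2.7]
grip_width: 0.0491
grasp_force: 63.4
```

```bash
python3 -m crank '[{"dx":0,"dy":0,"dz":0,"turn":0,"grip":-1},{"dx":0,"dy":0,"dz":0,"turn":0,"grip":-1},{"dx":0,"dy":0,"dz":0,"turn":0,"grip":-1},{"dx":0,"dy":0,"dz":0,"turn":0,"grip":-1},{"dx":0,"dy":0,"dz":-0.1,"turn":0,"grip":-1},{"dx":0,"dy":0,"dz":-0.22,"turn":0,"grip":-1},{"dx":0,"dy":0,"dz":-0.34,"turn":0,"grip":-1},{"dx":0,"dy":0,"dz":-0.4,"turn":0,"grip":-1},{"dx":0,"dy":-0.13,"dz":-0.45,"turn":0,"grip":-1},{"dx":0,"dy":-0.26,"dz":-0.45,"turn":0,"grip":-1}]' | head -2;
python3 -m crank '[{"dx":0,"dy":-0.4,"dz":0,"turn":0,"grip":-1},{"dx":0,"dy":-0.4,"dz":0,"turn":0,"grip":-1},{"dx":0,"dy":-0.4,"dz":0,"turn":0,"grip":-1},{"dx":0,"dy":-0.4,"dz":0,"turn":0,"grip":-1},{"dx":0,"dy":-0.4,"dz":0,"turn":0,"grip":-1},{"dx":0,"dy":-0.4,"dz":0,"turn":0,"grip":-1}]' | head -2
python3 - <<'E'
from h import *
for n in("top","scene"):
    c=imaging.capture(n);cv2.imwrite(f"pics/{n}9.png",c["img"])
E
```

```text
time_s: 19.47
tcp_pos: [0.5349, -0.1801, 0.2194]
time_s: 19.97
tcp_pos: [0.4138, -0.1793, 0.2173]
```

View pics/top9.png

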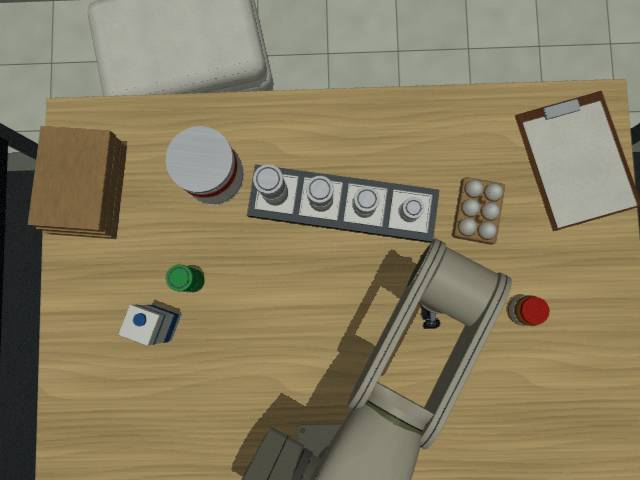

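View pics/scene9.png

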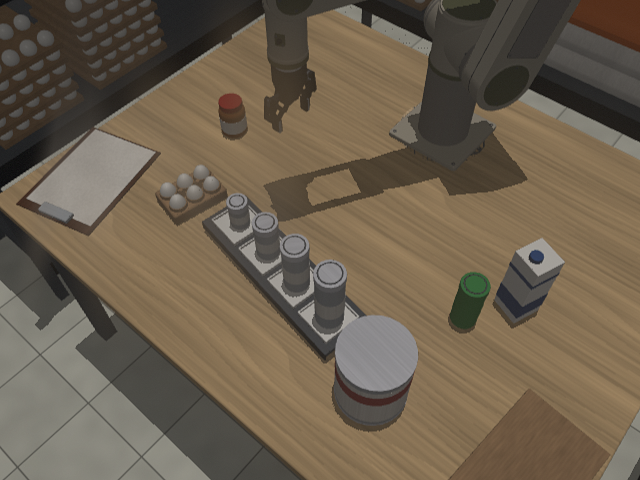

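Both views show the four canisters upright, one per tray, at (268,180), (320,190), (366,200) and (413,209) in the top view. They step down from tin to eggs, and the tin, eggs, carton and jar are where they were.

```bash
python3 -c "
from plant import ctrl
print(ctrl.sign_off())"
```

```text
the job is handed in; nothing more can be done
None
```

I handed the job in at about 20 s of the 106 s allowed: all four canisters stand upright, one per tray, stepping down from the tin to the eggs, and the tin, eggs, carton and jar show no movement in the final pictures.

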